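# Rap the last spacer out of its tube and slide it to the mark

## Task

The last brass spacer is wedged inside the clear tube with the orange cap, which stands mouth down. Keep hold of the tube and rap its mouth on the black square of the white plate until the spacer drops out, stand the empty tube upright, mouth down, on the blue coaster, then slide the spacer, without lifting it, round the steel stub so that it stands wholly on the green disc. Keep the tube upright, do not move the other things, and let go of everything at the end.

Things in the scene. Friction and masses are not known exactly. Their poses are not given: they have to be found in the camera images.
- tube_mid (a point): Clear plastic tube with a round orange cap, standing mouth down, 112 mm tall: clear body 38 mm outside, 32 mm inside diameter, 84 mm long, open at the bottom; cap 46 mm diameter, 28 mm high, on top (grip it there from above). About 0.16 kg. The point is on its axis half-way up, 56 mm above the mouth; z points up to the cap.
- nibs (a point): Point on the tube's axis, 32 mm above its mouth, level with four small black nibs in the wall (they stick out about 4 mm) that hold the spacer. They yield a little, and stay so, at each sharp rap. Carrying the tube at ordinary speed does not shift the spacer; two to six brisk raps from about 40 mm up at 0.12 to 0.3 m/s free it and it drops through the mouth.
- spacer_mid (a point): Solid brass drum, 30 mm diameter, 24 mm high, about 0.12 kg (varies a little); the point is its centre, 12 mm above its underside; z along its axis. At the start it sits inside the tube on the nibs with its underside about 35 mm above the tube's mouth, seen through the clear wall.
- plate: Fixed white plate, 160 mm (its x) by 270 mm (its y), 12 mm thick; origin at the centre of its underside; it lies flat on the bench, turned about z.
- rap_pad (a point): Centre of the black square (64 mm) on the plate's top face, 85 mm from the plate's centre along the plate's -y.
- mark (a point): Centre of the green disc (58 mm diameter, flush) on the plate's top face, 85 mm from the plate's centre along the plate's +y.
- stub_top (a point): Top centre of the steel stub, 26 mm diameter, standing 34 mm above the plate's top face at the plate's centre, on the straight line between the black square and the green disc. It is fixed.
- coaster_top (a point): Top centre of the fixed round blue coaster, 84 mm diameter, 6 mm thick, with a 60 mm black rubber face; where the empty tube is to stand.
- spare_mid (a point): Another tube of the same size with a grey cap, empty; its point is half-way up. Leave it alone.
- vial: Amber glass vial with a black cap, 44 mm diameter, 85 mm tall; origin under its base. Leave it alone.
- lens_cell: Flat dark round lens cell, 51 mm diameter, 12 mm high; origin under its base. Leave it alone.
- driver: Screwdriver with a red handle, 170 mm long, lying along its x; origin under its middle. Leave it alone.
- post_base: Steel post, 25 mm diameter, on a dark 50 mm square foot 10 mm thick, 60 mm tall in all; origin under its foot. Leave it alone.
- dish: Shallow glass dish, 90 mm diameter, 16 mm tall; origin under its base. Leave it alone.
- slide_case: Yellow case, 80 by 30 by 30 mm; origin under its base. Leave it alone.
There are look-alikes about, which are no part of the job. Of the things shaped like the part that bears coaster_top, the blue one is meant.

How it is judged:
By the outcome, as a careful person would: the job done as asked, in the order asked, and still so for the second after the job is handed in, with the robot touching nothing.
It also fails if it takes over 67 s, if anything falls off the work surface, if the arm or the gripper's body presses on something with over 40 N, if the wrist force passes 120 N, or if a joint passes its speed limit or range.

## Robot

A 6-joint arm with a two-finger parallel gripper is mounted at the origin on the work surface. World frame = base frame: x ahead of the robot, y to its left, z up, the work surface at z = 0. Lengths are in m, angles in rad, forces in N, time in s.
With the tool pointing down it reaches from about 0.35 to 0.85 m from the base axis. Payload 8.1 kg.
Tool frame: the origin (TCP) lies on the centre line of the jaws, within the pads' length; the fingertips stand robot.finger_overhang ahead of it and the grasp point (between the pads) lies 5 mm behind it (robot.finger_overhang is the distance from the TCP to the fingertips, in m); z points along the fingers, y is the direction in which the jaws open and shut (so a half turn about z gives the same grasp; the last joint's range is limited). The gripper opens to 93 mm and grips with 3 to 60 N. Pads are 15 mm wide; open, the fingers measure 128 mm over their backs; the gripper's body (75 mm by 188 mm) begins 65 mm behind the grasp point.
Start: joints at [-1.238, 0.13, 1.488, -0, 1.523, -0.085], TCP at [0.243, -0.548, 0.233] pointing down, gripper open.
Joint ranges: [-2.96, 2.96], [-0.89, 2.26], [0.02, 2.5], [-1.34, 4.48], [0, 2.73], [-2.66, 2.66]. Speed limits (rad/s): [2.39, 2.39, 2.79, 3.14, 3.14, 3.14].

## Interface

Orientations are given as a rotation vector (axis times angle).
In Python, from plant import robot gives the robot as it stands. The module is installed in compiled form; this text tells all that it offers.
- The arm moves only by the tool carry_out, never from a script. Its argument "commands" is a list that holds one entry, the list of rows, each a list of 4 numbers: the shift along the tool's x, y, z in cm, then the turn about the tool's z in degrees. In form: [[[tx, ty, tz, roll], ...]]. A call has 1 to 20 rows; each row shifts and turns the commanded pose from where the row before left it, along the tool's axes as they then stand; what a row does not reach is not made up. A row lasts 1/12 s, in which the tool goes at most 41.7 mm and 7.16 degrees, less where a joint would pass 70% of its speed; a pose out of reach is approached as far as the arm can. A call is refused whole if a number of a shift passes 4.17 or a number of a turn 7.16, either way. A call with a gripper value outside its range is refused whole. "claw" is the finger opening in cm, from 0 to 9.3, set as the call begins (left out, the last holds). The fingers move at their own pace and stop on an object; "grip_force" is the grip in N (left out, the last holds). Time passes only in rows, so rows that do not move let the fingers close. It gives the time, the measured TCP pose, the force and the opening at its end, in the units of the state.
- robot.read_state(): the state, without advancing time (a new reading comes with each control period).
- robot.read_camera(name): name is "side" or "top"; returns the picture (384x512x3 uint8, red, green, blue); there is no depth.
- robot.camera_params(name): a dict with "mtx" (3x3 intrinsics, pixels), "dist_coeffs" ([k1, k2, p1, p2, k3] as OpenCV has them; the pictures are not rectified), "R" (3x3) and "t" (3): a world point X has camera coordinates R X + t. Camera axes: x right, y down, z forward; pixel columns grow to the right and rows downward; lengths in m; the calibration is good to about 2 mm. A picture is of the moment at which its call begins. camera_params takes no time and is no camera call.
- robot.close_job(): hands the job in, once; it reports no verdict.
The state is a dict: "t": time; "q": joint angles; "dq": joint speeds; "joint_torque": joint torques, N m; "tool_pos": TCP position; "orientation": TCP orientation; "force": force on the tool from outside, world axes, zero at the start; "wrist_torque": the same for the moment, N m; "opening": finger opening in m.
Only numpy, scipy, OpenCV 4.12 (cv2) and the standard library are available. Lean on these libraries where they do the work, as an engineer would, in place of code of your own. Each camera call takes 0.05 s, during which the arm holds its last target.

## Working session

There is one attempt and no reset: what is moved stays moved. The work goes in short steps, Python scripts to look and compute and a tool call to move; the robot and the scene stay as the last step left them, time stands still between calls to the robot, and variables do not carry over. Pictures are saved under pics/ and viewed, and the job is handed in when it is done.

Besides the shell and the picture viewer there is one more tool, called by a JSON object that holds its "method" and its "body", one argument or row to a line. carry_out: Moves the arm, as the interface text tells. Its arguments: {"type":"object","properties":{"commands":{"type":"array","items":{"type":"array","items":{"type":"array","items":{"type":"number"}}}},"claw":{"type":"number"},"grip_force":{"type":"number"}},"required":["commands"]}

```bash
mkdir -p pics; python3 - <<'E'
from plant import robot
import cv2,numpy as np
print(robot.finger_overhang)
s=robot.read_state();print({k:np.round(v,4).tolist() for k,v in s.items()})
for n in("top","side"):
    im=robot.read_camera(n);cv2.imwrite(f"pics/{n}0.png",im[:,:,::-1]);p=robot.camera_params(n)
    R=p["R"];print(n,np.round(-np.array(R).T@p["t"],3),np.round(p["mtx"],1).tolist(),np.round(p["dist_coeffs"],4),np.round(R,3).tolist())
E
```

```text
0.014
{'t': 0.0, 'q': [-1.2384, 0.1311, 1.4893, 0.0, 1.523, -0.0854], 'dq': [-0.0001, -0.0009, -0.0013, 0.0021, 0.0016, -0.0003], 'joint_torque': [0.0001, -55.984, -49.1751, 0.0772, 0.0358, -0.0001], 'tool_pos': [0.2433, -0.5479, 0.2316], 'orientation': [-3.0715, -0.6512, 0.0003], 'force': [0.1626, 0.0886, -0.4186], 'wrist_torque': [-0.0804, 0.0472, -0.021], 'opening': 0.0932}
top [0.427 0.06  0.942] [[396.5, 0.0, 253.6], [0.0, 396.5, 192.7], [0.0, 0.0, 1.0]] [-0.1337  0.      0.      0.      0.    ] [[-0.005, -1.0, -0.006], [-0.992, 0.005, -0.127], [0.127, 0.005, -0.992]]
side [ 0.428 -0.624  0.594] [[367.7, 0.0, 253.0], [0.0, 367.7, 193.0], [0.0, 0.0, 1.0]] [-0.0726  0.      0.      0.      0.    ] [[0.989, -0.148, 0.023], [-0.073, -0.609, -0.79], [0.13, 0.779, -0.613]]
```

View pics/top0.png

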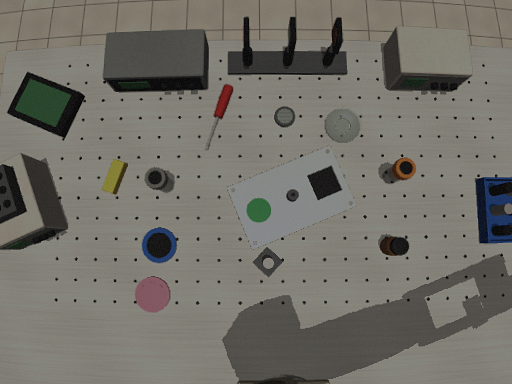

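View pics/side0.png

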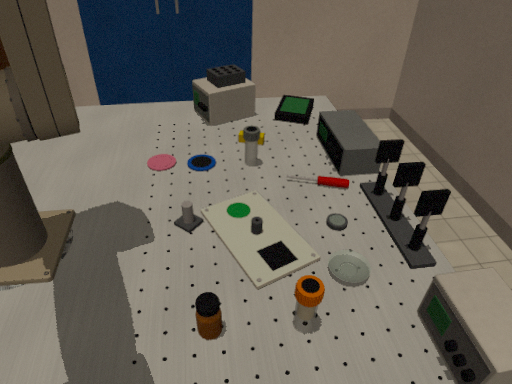

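Top view: the orange cap is near (404,168), the black square at (325,183), the stub at (292,195), the green disc at (259,210) and the blue coaster at (160,245). The grey-capped spare is near (157,178). I'll measure these next.

```bash
cat > h.py <<'E'
from plant import robot
import cv2,numpy as np
from scipy.spatial.transform import Rotation as Ro
def ray(n,uv):
    p=robot.camera_params(n);R=np.array(p["R"]);t=np.array(p["t"])
    q=cv2.undistortPoints(np.array([[uv]],float),np.array(p["mtx"]),np.array(p["dist_coeffs"]))[0,0]
    return -R.T@t, R.T@np.array([q[0],q[1],1])
def onz(n,uv,z):
    c,d=ray(n,uv);return c+d*(z-c[2])/d[2]
def proj(n,X):
    p=robot.camera_params(n)
    return cv2.projectPoints(np.array([X],float),cv2.Rodrigues(np.array(p["R"]))[0],np.array(p["t"],float),np.array(p["mtx"]),np.array(p["dist_coeffs"]))[0][0,0]
def load(f): return cv2.imread(f)[:,:,::-1].copy()
def blobs(im,lo,hi,box,amin=20):
    hsv=cv2.cvtColor(im,cv2.COLOR_RGB2HSV);m=cv2.inRange(hsv,np.array(lo),np.array(hi))
    k=np.zeros_like(m);x0,y0,x1,y1=box;k[y0:y1,x0:x1]=255;m&=k
    cs=cv2.findContours(m,cv2.RETR_EXTERNAL,cv2.CHAIN_APPROX_NONE)[0]
    return [c for c in cs if cv2.contourArea(c)>amin]
def polyc(n,c,z):
    P=np.array([onz(n,u,z)[:2] for u in c[:,0,:].astype(float)])
    (e,sz,a)=cv2.minAreaRect((P*1000).astype(np.float32)); ci=cv2.minEnclosingCircle((P*1000).astype(np.float32))
    el=cv2.fitEllipse((P*1000).astype(np.float32))
    return dict(rect=(np.round(e,1),np.round(sz,1),round(a,1)),circ=(np.round(ci[0],1),round(ci[1],1)),ell=(np.round(el[0],1),np.round(el[1],1)))
E
python3 - <<'E'
from h import *
T=load("pics/top0.png");S=load("pics/side0.png")
def show(tag,n,im,lo,hi,box,z):
    for c in blobs(im,lo,hi,box): print(tag,n,cv2.boundingRect(c),cv2.contourArea(c),polyc(n,c,z))
show("pad","top",T,(0,0,0),(180,255,60),(300,160,350,205),.012)
show("pad","side",S,(0,0,0),(180,255,60),(250,235,305,275),.012)
show("mark","top",T,(45,100,50),(80,255,255),(235,190,280,230),.012)
show("mark","side",S,(45,100,50),(80,255,255),(220,195,260,222),.012)
show("plate","top",T,(0,0,150),(180,30,255),(220,140,362,252),.012)
show("coast","top",T,(100,120,60),(125,255,255),(135,220,185,270),.006)
show("coast","side",S,(100,120,60),(125,255,255),(180,150,222,175),.006)
show("cap","top",T,(5,150,100),(20,255,255),(385,150,420,185),.112)
show("cap","side",S,(5,150,100),(20,255,255),(290,270,330,310),.112)
show("spare","top",T,(0,0,0),(180,60,110),(140,160,180,195),.112)
show("post","top",T,(0,0,0),(180,60,110),(245,240,290,280),.01)
show("dish","top",T,(30,5,60),(95,80,255),(318,100,368,145),.016)
show("vial","top",T,(0,0,0),(180,255,50),(380,225,420,265),.085)
def crop(im,x0,y0,x1,y1,s,f): cv2.imwrite(f,cv2.resize(im[y0:y1,x0:x1,::-1],None,fx=s,fy=s,interpolation=cv2.INTER_CUBIC))
crop(T,215,130,435,275,3.5,"pics/topz.png"); crop(S,160,180,360,350,3.5,"pics/sidez.png")
E
```

```text
pad top (307, 166, 35, 34) 624.0 {'rect': (array([ 570.1, -102.6]), array([62.1, 63. ]), 22.1), 'circ': (array([ 570. , -102.7]), 43.4), 'ell': (array([ 570.1, -102.8]), array([70.9, 71.7]))}
pad side (258, 241, 39, 29) 579.0 {'rect': (array([ 569.9, -102.5]), array([61.5, 62.1]), 23.0), 'circ': (array([ 570.2, -101.8]), 41.7), 'ell': (array([ 570. , -102.5]), array([69. , 71.9]))}
mark top (247, 199, 24, 23) 405.5 {'rect': (array([505.4,  53.8]), array([54.2, 51.9]), 89.7), 'circ': (array([506. ,  54.1]), 27.9), 'ell': (array([505.8,  54. ]), array([53. , 54.3]))}
mark side (227, 203, 23, 15) 241.5 {'rect': (array([505.2,  54.1]), array([52.5, 53.8]), 83.1), 'circ': (array([505.7,  55. ]), 27.8), 'ell': (array([505.6,  54.7]), array([52.3, 54.1]))}
coast top (142, 228, 34, 35) 879.0 {'rect': (array([423.7, 291.2]), array([80.4, 79.6]), 0.8), 'circ': (array([423.9, 290.5]), 41.3), 'ell': (array([424.2, 290.5]), array([79.6, 80.1]))}
coast side (188, 155, 28, 16) 322.5 {'rect': (array([424.4, 285.6]), array([79.8, 79.7]), 83.4), 'circ': (array([422.8, 286.3]), 42.5), 'ell': (array([42
[... 483 characters left out ...]
.9]), array([67.7, 48.5]), 74.7), 'circ': (array([562.2, 266. ]), 34.7), 'ell': (array([563.5, 265.9]), array([47.8, 69.9]))}
post top (252, 247, 32, 31) 472.5 {'rect': (array([386.5,  32.6]), array([52.4, 57.2]), 47.3), 'circ': (array([385.7,  33.1]), 36.5), 'ell': (array([384.9,  32.9]), array([58.4, 62.5]))}
dish top (325, 107, 43, 36) 968.0 {'rect': (array([ 717.4, -156.3]), array([88.2, 99.6]), 67.2), 'circ': (array([ 721.2, -164. ]), 56.8), 'ell': (array([ 714.8, -157.6]), array([ 83.5, 102.7]))}
vial top (380, 237, 29, 18) 356.0 {'rect': (array([ 419.3, -241.2]), array([63.3, 37. ]), 88.8), 'circ': (array([ 418.7, -241.1]), 32.0), 'ell': (array([ 419. , -243.1]), array([38. , 62.7]))}
```

View pics/topz.png

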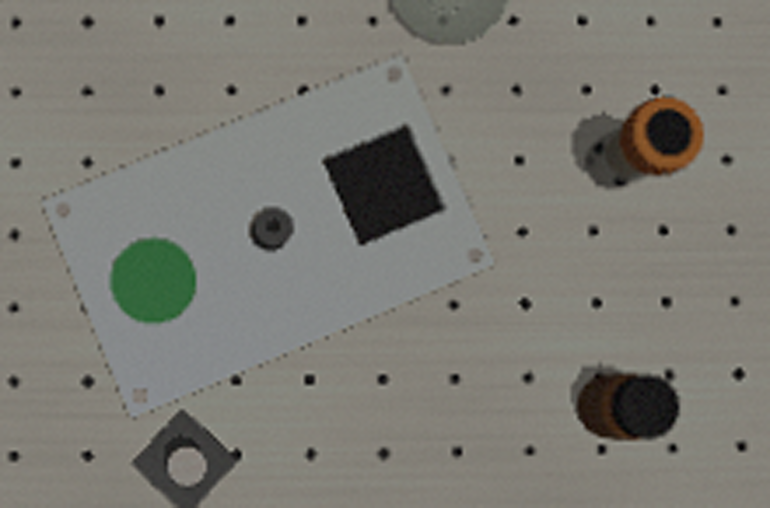

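View pics/sidez.png

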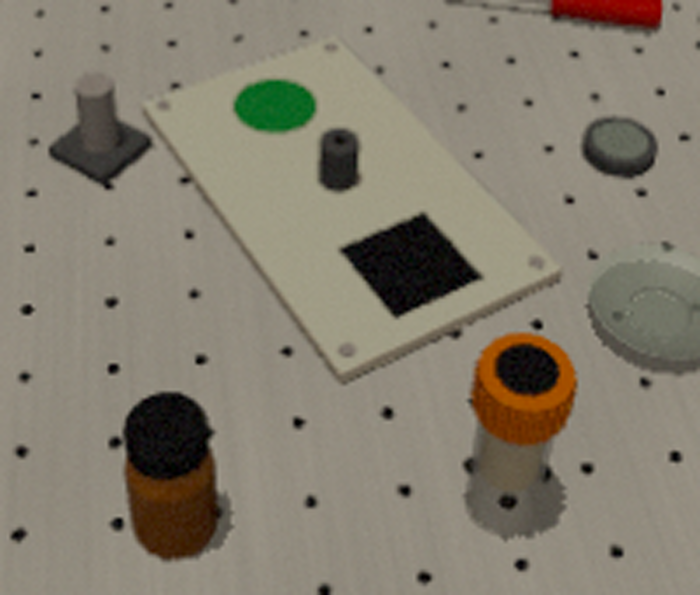

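```bash
python3 - <<'E'
from h import *
T=load("pics/top0.png");S=load("pics/side0.png")
def show(tag,n,im,lo,hi,box,z):
    for c in blobs(im,lo,hi,box): print(tag,n,cv2.boundingRect(c),cv2.contourArea(c),polyc(n,c,z)['ell'])
show("dot","top",T,(0,0,0),(180,140,60),(399,160,414,176),.112)
show("dot","side",S,(0,0,0),(180,140,60),(300,277,322,295),.112)
show("stub","top",T,(0,0,0),(180,255,95),(282,185,303,205),.046)
show("spd","top",T,(0,0,0),(180,255,45),(140,160,180,195),.112)
show("spd","side",S,(0,0,0),(180,255,55),(240,120,265,140),.112)
s=robot.read_state();print(np.round(Ro.from_rotvec(s["orientation"]).as_matrix(),3))
# two-view caps
for a,b in (((406.4,167.4),(310.6,285.4)),):
    c1,d1=ray("top",a);c2,d2=ray("side",b)
    k=np.linalg.lstsq(np.c_[d1,-d2],c2-c1,rcond=None)[0];print(c1+d1*k[0],c2+d2*k[1])
E
```

```text
dot top (400, 161, 12, 13) 105.5 (array([ 587.4, -265.7]), array([26.1, 26.3]))
dot side (303, 279, 16, 13) 133.5 (array([ 587.2, -264.1]), array([24.4, 24.9]))
stub top (286, 189, 13, 13) 106.0 (array([536.5, -22.6]), array([25.3, 28.7]))
spd top (158, 174, 10, 15) 24.0 (array([571.2, 284.8]), array([51.8, 71.2]))
spd top (148, 171, 14, 13) 123.5 (array([568.3, 276.6]), array([27.1, 28. ]))
spd side (244, 131, 15, 9) 72.5 (array([561.9, 238.9]), array([41.3, 45.9]))
spd side (246, 127, 11, 5) 30.5 (array([568. , 275.6]), array([24.2, 28. ]))
[[ 0.914  0.406 -0.001]
 [ 0.406 -0.914  0.002]
 [ 0.    -0.002 -1.   ]]
[ 0.58679088 -0.26659276  0.11380527] [ 0.58658871 -0.2665682   0.11375664]
```

{"method": "carry_out", "body": {
  "commands": [
    [[0, 0, 0, 1.7], [1.5, -0.5, 0.3, 0], [2.6, -0.8, 0.5, 0], [2.6, -0.8, 0.5, 0], [2.6, -0.8, 0.5, 0], [2.6, -0.8, 0.5, 0], [2.6, -0.8, 0.5, 0], [2.6, -0.8, 0.5, 0], [2.6, -0.8, 0.5, 0], [2.6, -0.8, 0.5, 0], [2.6, -0.8, 0.5, 0], [2.6, -0.8, 0.5, 0], [2.6, -0.8, 0.5, 0], [2.6, -0.8, 0.5, 0], [2.6, -0.8, 0.5, 0], [2.6, -0.8, 0.4, 0], [2.6, -0.8, 0.1, 0], [2.0, -0.6, 0, 0], [0, 0, 0, 0], [0, 0, 0, 0]]
  ],
  "claw": 9.3,
  "grip_force": 30
}}

```text
t: 1.77
tool_pos: [0.5877, -0.2645, 0.1589]
orientation: [-3.081, -0.61, 0.001]
force: [-0.0, -0.3, -0.5]
opening: 0.0931
```

```bash
cat > go.py <<'E'
import sys
from h import *
# usage: go.py x y z(m) [yaw of tool x deg]
s=robot.read_state();M=Ro.from_rotvec(s["orientation"]).as_matrix();p=np.array(s["tool_pos"])
print("t",round(s["t"],2),"p",np.round(p*1000,1),"yaw",round(np.degrees(np.arctan2(M[1,0],M[0,0])),2),"tilt",np.round(M[2],3),"F",np.round(s["force"],1),"op",round(s["opening"]*1000,1))
if len(sys.argv)>1: print("cm",np.round(M.T@(np.array(sys.argv[1:4],float)-p)*100,2))
E
python3 go.py .587 -.265 .093
```

```text
t 1.77 p [ 587.7 -264.5  158.9] yaw 22.41 tilt [-0.001 -0.001 -1.   ] F [-0.  -0.3 -0.5] op 93.1
cm [-0.08  0.03  6.59]
```

{"method": "carry_out", "body": {
  "commands": [
    [[-0.1, 0, 1.1, 0], [0, 0, 1.1, 0], [0, 0, 1.1, 0], [0, 0, 1.1, 0], [0, 0, 1.1, 0], [0, 0, 1.1, 0], [0, 0, 0, 0], [0, 0, 0, 0]]
  ]
}}

```text
t: 2.43
tool_pos: [0.5855, -0.2664, 0.0923]
orientation: [-3.081, -0.605, 0.003]
force: [-0.1, 0.6, 0.6]
opening: 0.0928
```

{"method": "carry_out", "body": {
  "commands": [
    [[0, 0, 0, 0], [0, 0, 0, 0], [0, 0, 0, 0], [0, 0, 0, 0], [0, 0, 0, 0], [0, 0, 0, 0], [0, 0, 0, 0], [0, 0, 0, 0], [0, 0, 0, 0], [0, 0, 0, 0]]
  ],
  "claw": 3.5,
  "grip_force": 40
}}

```text
t: 3.27
tool_pos: [0.5864, -0.2666, 0.0937]
orientation: [-3.083, -0.606, -0.0]
force: [-0.3, 1.1, 1.3]
opening: 0.0455
```

```bash
python3 go.py .570 -.1025 .150
```

```text
t 3.27 p [ 586.4 -266.6   93.7] yaw 22.24 tilt [ 0. -0. -1.] F [-0.3  1.1  1.3] op 45.5
cm [  4.7  -15.81  -5.63]
```

{"method": "carry_out", "body": {
  "commands": [
    [[0, 0, -0.5, 0], [0, 0, -1.0, 0], [0, 0, -1.0, 0], [0, 0, -1.0, 0], [0.2, -0.8, -1.0, 0], [0.4, -1.2, -0.7, 0], [0.4, -1.4, 0, 0], [0.4, -1.4, 0, 0], [0.4, -1.4, 0, 0], [0.4, -1.4, 0, 0], [0.4, -1.4, 0, 0], [0.4, -1.4, 0, 0], [0.4, -1.4, 0, 0], [0.4, -1.4, 0, 0], [0.4, -1.2, 0, 0], [0.4, -0.9, 0, 0], [0.1, -0.5, 0, 0], [0, 0, 0, 0], [0, 0, 0, 0]]
  ]
}}

```text
t: 4.85
tool_pos: [0.5702, -0.1027, 0.1457]
orientation: [3.082, 0.606, 0.0]
force: [0.6, 0.4, -3.0]
opening: 0.0456
```

```bash
python3 go.py .570 -.1025 .145; python3 - <<'E'
from h import *
for n in("top","side"):
    im=robot.read_camera(n);cv2.imwrite(f"pics/{n}1.png",cv2.resize(im[120:300,150:420,::-1],None,fx=2.9,fy=2.9,interpolation=cv2.INTER_CUBIC))
E
```

```text
t 4.85 p [ 570.2 -102.7  145.7] yaw 22.26 tilt [-0.  0. -1.] F [ 0.6  0.4 -3. ] op 45.6
cm [-0.01 -0.02  0.07]
```

View pics/side1.png

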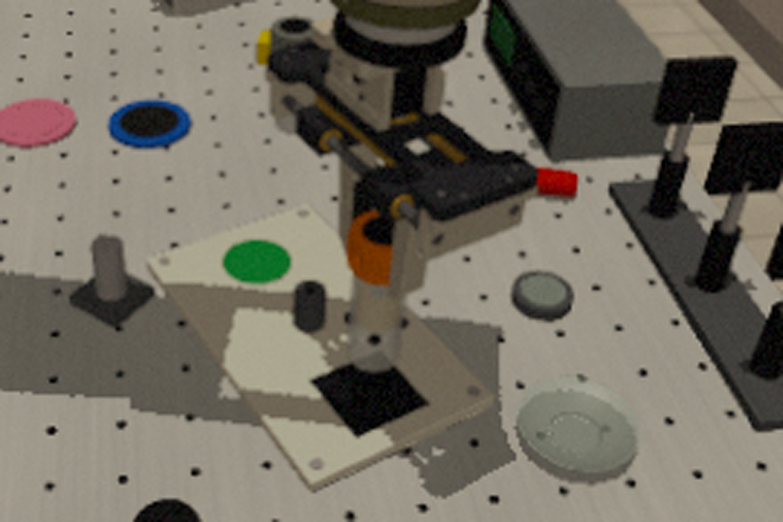

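The side view shows the tube held upright over the black square, with the spacer faintly visible through the wall. First rap.

{"method": "carry_out", "body": {
  "commands": [
    [[0, 0, 0.9, 0], [0, 0, 1.8, 0], [0, 0, 1.8, 0], [0, 0, 0, 0], [0, 0, 0, 0]]
  ]
}}

```text
t: 5.37
tool_pos: [0.5697, -0.1032, 0.0996]
orientation: [-3.083, -0.605, 0.001]
force: [-0.1, 0.2, -2.2]
opening: 0.0455
```

```bash
python3 go.py; python3 - <<'E'
from h import *
for n in("side",):
    im=robot.read_camera(n);cv2.imwrite(f"pics/{n}2.png",cv2.resize(im[190:290,200:340,::-1],None,fx=5,fy=5,interpolation=cv2.INTER_CUBIC))
E
```

```text
t 5.37 p [ 569.7 -103.2   99.6] yaw 22.19 tilt [-0.001 -0.    -1.   ] F [-0.1  0.2 -2.2] op 45.5
```

View pics/side2.png

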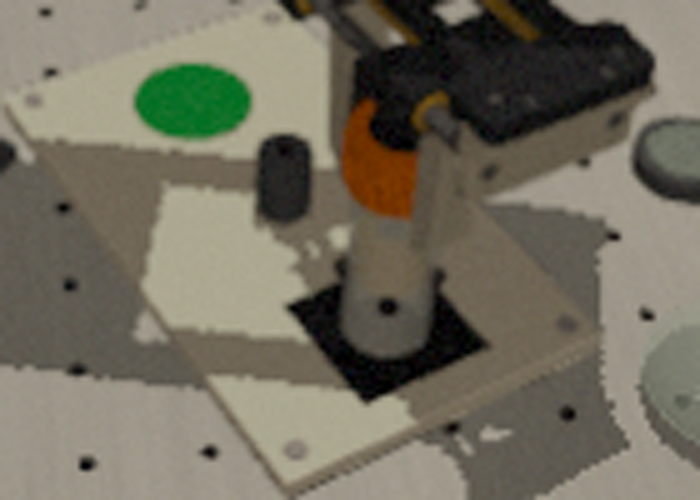

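The tube slid about 5 mm up in the grip and the spacer is still on its nibs. I'll grip harder and overdrive less.

{"method": "carry_out", "body": {
  "commands": [
    [[0, 0, 0, 0], [0, 0, -1.0, 0], [0, 0, -1.5, 0], [0, 0, -1.2, 0], [0, 0, -0.5, 0], [0, 0, 0, 0], [0, 0, 0, 0], [0, 0, 0.8, 0], [0, 0, 1.8, 0], [0, 0, 1.8, 0], [0, 0, 0, 0], [0, 0, 0, 0]]
  ],
  "grip_force": 60
}}

```text
t: 6.42
tool_pos: [0.5687, -0.1022, 0.0964]
orientation: [-3.081, -0.606, 0.005]
force: [0.1, -0.3, -3.0]
opening: 0.0456
```

```bash
python3 go.py; python3 - <<'E'
from h import *
for n in("side",):
    im=robot.read_camera(n);cv2.imwrite(f"pics/{n}3.png",cv2.resize(im[190:290,200:340,::-1],None,fx=5,fy=5,interpolation=cv2.INTER_CUBIC))
E
```

```text
t 6.42 p [ 568.7 -102.2   96.4] yaw 22.24 tilt [-0.003 -0.002 -1.   ] F [ 0.1 -0.3 -3. ] op 45.6
```

View pics/side3.png

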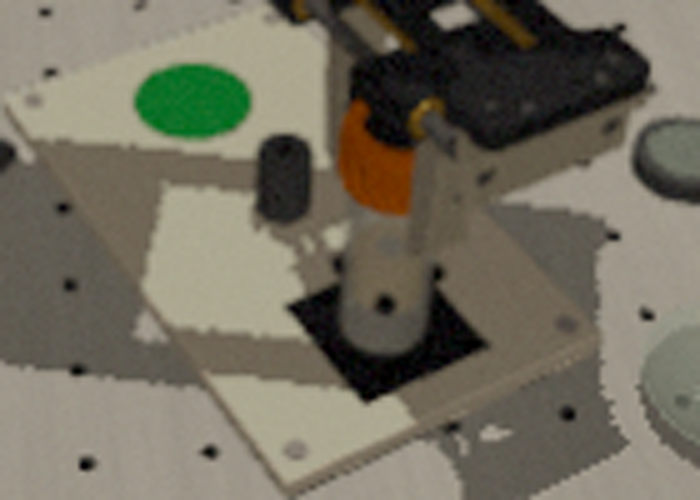

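{"method": "carry_out", "body": {
  "commands": [
    [[0, 0, -1.0, 0], [0, 0, -1.5, 0], [0, 0, -1.2, 0], [0, 0, -0.5, 0], [0, 0, 0, 0], [0, 0, 0, 0], [0, 0, 0.7, 0], [0, 0, 1.8, 0], [0, 0, 1.8, 0], [0, 0, 0, 0], [0, 0, 0, 0], [0, 0, 0, 0]]
  ]
}}

```text
t: 7.47
tool_pos: [0.5698, -0.1025, 0.0976]
orientation: [-3.082, -0.606, 0.001]
force: [-0.2, 1.0, -2.3]
opening: 0.045
```

```bash
python3 go.py; python3 - <<'E'
from h import *
for n in("side",):
    im=robot.read_camera(n);cv2.imwrite(f"pics/{n}4.png",cv2.resize(im[190:290,200:340,::-1],None,fx=5,fy=5,interpolation=cv2.INTER_CUBIC))
E
```

```text
t 7.47 p [ 569.8 -102.5   97.6] yaw 22.24 tilt [-0.001 -0.001 -1.   ] F [-0.2  1.  -2.3] op 45.0
```

View pics/side4.png

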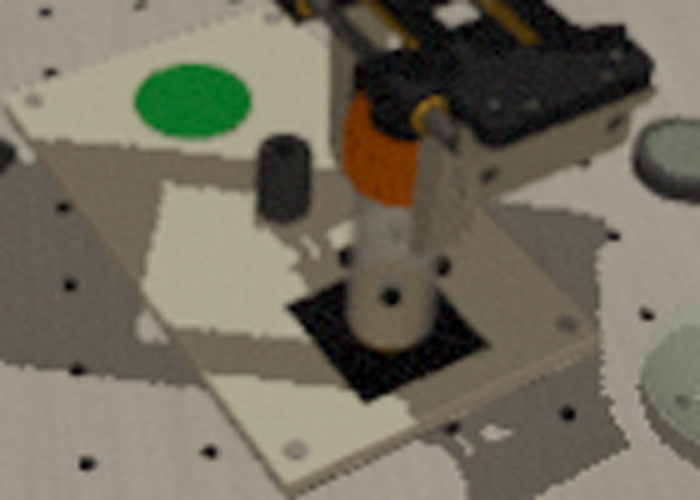

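After the third rap the spacer is down at the mouth, with brass showing at (390,340) in the crop. I'll lift straight up, slowly.

{"method": "carry_out", "body": {
  "commands": [
    [[0, 0, 0, 0], [0, 0, -0.2, 0], [0, 0, -0.4, 0], [0, 0, -0.5, 0], [0, 0, -0.5, 0], [0, 0, -0.5, 0], [0, 0, -0.5, 0], [0, 0, -0.5, 0], [0, 0, -0.8, 0], [0, 0, -1.0, 0], [0, 0, -1.0, 0], [0, 0, -1.0, 0], [0, 0, -0.5, 0], [0, 0, 0, 0], [0, 0, 0, 0]]
  ]
}}

```text
t: 8.77
tool_pos: [0.5704, -0.1027, 0.1721]
orientation: [3.082, 0.606, 0.001]
force: [0.2, 0.6, -2.9]
opening: 0.0456
```

```bash
python3 go.py .424 .2885 .165; python3 - <<'E'
from h import *
for n in("side",):
    im=robot.read_camera(n);cv2.imwrite("pics/side5raw.png",im[:,:,::-1]);cv2.imwrite(f"pics/{n}5.png",cv2.resize(im[170:290,200:340,::-1],None,fx=5,fy=5,interpolation=cv2.INTER_CUBIC))
E
```

```text
t 8.77 p [ 570.4 -102.7  172.1] yaw 22.24 tilt [ 0.001  0.001 -1.   ] F [ 0.2  0.6 -2.9] op 45.6
cm [  1.26 -41.75   0.69]
```

View pics/side5.png

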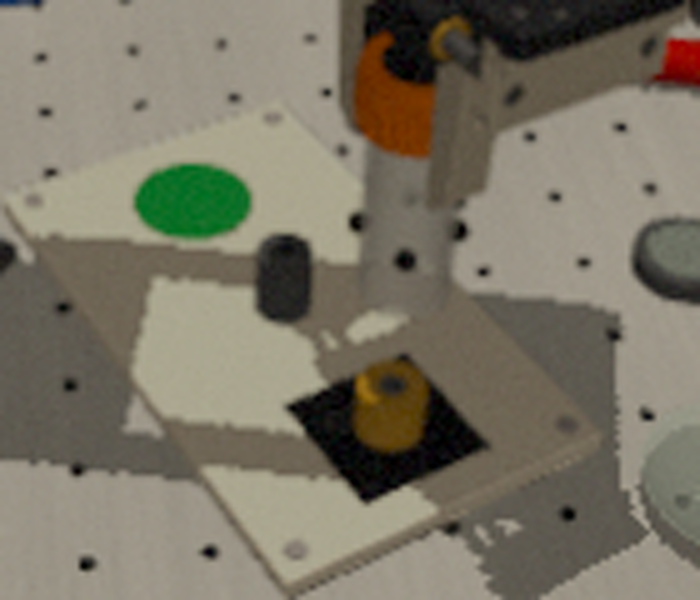

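The spacer stands upright on the black square, at about (392,405) in the crop. Now the tube goes to the coaster.

{"method": "carry_out", "body": {
  "commands": [
    [[0, -0.7, 0, 0], [0, -1.5, 0, 0], [0.1, -2.3, 0, 0], [0.1, -2.7, 0, 0], [0.1, -2.7, 0, 0], [0.1, -2.7, 0, 0], [0.1, -2.7, 0, 0], [0.1, -2.7, 0, 0], [0.1, -2.7, 0, 0], [0.1, -2.7, 0, 0], [0.1, -2.7, 0, 0], [0.1, -2.7, 0, 0], [0.1, -2.7, 0, 0], [0.1, -2.7, 0, 0], [0.1, -2.7, 0, 0], [0.1, -2.3, 0, 0], [0, -1.7, 0, 0], [0, -0.8, 0, 0], [0, 0, 0, 0], [0, 0, 0, 0]]
  ]
}}

```text
t: 10.48
tool_pos: [0.4246, 0.2886, 0.1713]
orientation: [3.082, 0.608, -0.001]
force: [1.1, 0.4, -1.7]
opening: 0.0453
```

```bash
python3 go.py .424 .2885 .0905; python3 - <<'E'
from h import *
for n in("side","top"):
    im=robot.read_camera(n);cv2.imwrite(f"pics/{n}6raw.png",im[:,:,::-1])
    z=im[90:200,130:290] if n=="side" else im[120:310,90:250]
    cv2.imwrite(f"pics/{n}6.png",cv2.resize(z[:,:,::-1],None,fx=3 if n=="top" else 4.5,fy=3 if n=="top" else 4.5,interpolation=cv2.INTER_CUBIC))
E
```

```text
t 10.48 p [424.6 288.6 171.3] yaw 22.31 tilt [-0.001  0.    -1.   ] F [ 1.1  0.4 -1.7] op 45.3
cm [-0.05 -0.02  8.08]
```

View pics/side6.png

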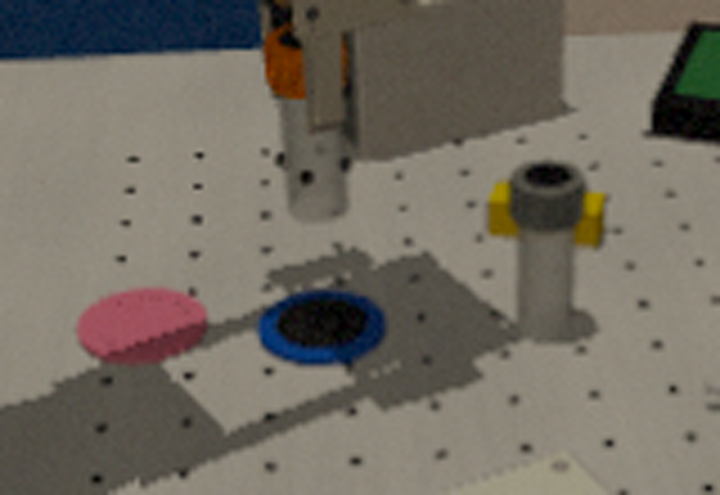

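View pics/top6.png

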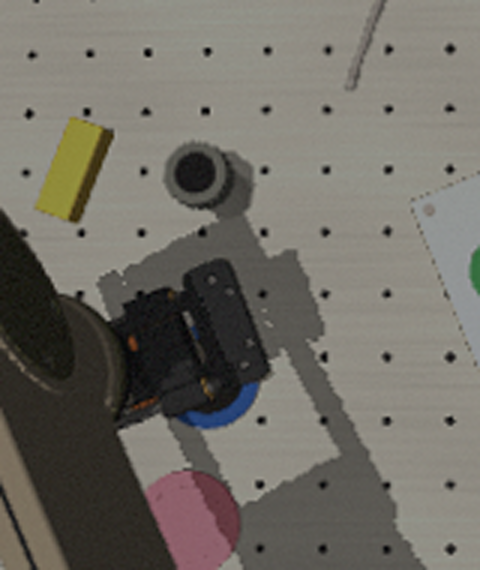

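```bash
python3 - <<'E'
from h import *
for z in (.0868,.1708,.1988):
    for r in (-.019,0,.019):
        d=robot.camera_params("side")["R"][0]; print(z,r,(proj("side",[.424+r*d[0],.2885+r*d[1],z])-[130,90])*4.5)
# front point of the mouth
c=-np.array(robot.camera_params("side")["R"]).T@robot.camera_params("side")["t"];v=c[:2]-[.424,.2885];v/=np.linalg.norm(v)
for z in (.08,.087,.094): print(z,(proj("side",[*(np.array([.424,.2885])+.019*v),z])-[130,90])*4.5)
E
```

```text
0.0868 -0.019 [281.13257598 212.68120041]
0.0868 0 [311.75702009 213.18907359]
0.0868 0.019 [342.4027905  213.70985846]
0.1708 -0.019 [270.54941667  87.40734326]
0.1708 0 [302.71955864  87.90900886]
0.1708 0.019 [334.91534969  88.43215383]
0.1988 -0.019 [266.83974879  42.86553681]
0.1988 0 [299.55327237  43.36249167]
0.1988 0.019 [332.2941293   43.88436153]
0.08 [313.57896564 238.12589074]
0.087 [312.84790718 228.13242387]
0.094 [312.11211411 218.05737824]
```

{"method": "carry_out", "body": {
  "commands": [
    [[0, 0, 0.5, 0], [0, 0, 1.0, 0], [0, 0, 1.0, 0], [0, 0, 1.0, 0], [0, 0, 1.0, 0], [0, 0, 1.0, 0], [0, 0, 1.0, 0], [0, 0, 0.6, 0], [0, 0, 0.2, 0], [0, 0, 0.1, 0], [0, 0, 0, 0], [0, 0, 0, 0]]
  ]
}}

```text
t: 11.58
tool_pos: [0.4256, 0.2889, 0.0982]
orientation: [-3.082, -0.606, -0.002]
force: [-0.5, 0.3, -1.0]
opening: 0.045
```

```bash
python3 go.py .424 .2885 .0905; python3 - <<'E'
from h import *
for n in("side",):
    im=robot.read_camera(n);cv2.imwrite(f"pics/{n}7raw.png",im[:,:,::-1])
    z=im[100:190,150:270] 
    cv2.imwrite(f"pics/{n}7.png",cv2.resize(z[:,:,::-1],None,fx=6,fy=6,interpolation=cv2.INTER_CUBIC))
E
```

```text
t 11.58 p [425.6 288.9  98.2] yaw 22.24 tilt [ 0.001 -0.    -1.   ] F [-0.5  0.3 -1. ] op 45.0
cm [-0.17 -0.02  0.77]
```

View pics/side7.png

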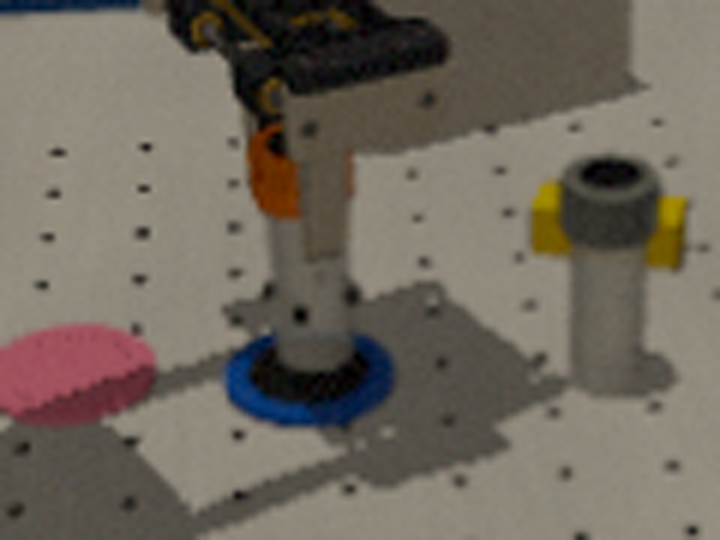

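{"method": "carry_out", "body": {
  "commands": [
    [[-0.3, 0, 0.2, 0], [0, 0, 0.2, 0], [0, 0, 0.1, 0], [0, 0, 0.1, 0], [0, 0, 0.1, 0], [0, 0, 0, 0], [0, 0, 0, 0]]
  ]
}}

```text
t: 12.22
tool_pos: [0.4224, 0.2875, 0.0906]
orientation: [3.083, 0.606, -0.0]
force: [-0.1, -0.2, -1.9]
opening: 0.0453
```

{"method": "carry_out", "body": {
  "commands": [
    [[0, 0, 0.1, 0], [0, 0, 0, 0], [0, 0, 0, 0]]
  ]
}}

```text
t: 12.47
tool_pos: [0.4224, 0.2875, 0.0896]
orientation: [3.083, 0.606, -0.0]
force: [1.5, 0.2, -2.1]
opening: 0.0456
```

```bash
python3 go.py .424 .2885 .0905
```

```text
t 12.47 p [422.4 287.5  89.6] yaw 22.24 tilt [-0.  0. -1.] F [ 1.5  0.2 -2.1] op 45.6
cm [ 0.18 -0.03 -0.09]
```

{"method": "carry_out", "body": {
  "commands": [
    [[0, 0, 0.1, 0], [0, 0, 0, 0], [0, 0, 0, 0]]
  ]
}}

```text
t: 12.72
tool_pos: [0.4224, 0.2875, 0.0886]
orientation: [3.083, 0.606, -0.0]
force: [0.4, -0.8, -1.6]
opening: 0.0453
```

{"method": "carry_out", "body": {
  "commands": [
    [[0, 0, 0.1, 0], [0, 0, 0, 0], [0, 0, 0, 0]]
  ]
}}

```text
t: 12.97
tool_pos: [0.4224, 0.2875, 0.0876]
orientation: [-3.083, -0.606, 0.0]
force: [0.0, 0.2, -2.4]
opening: 0.0454
```

{"method": "carry_out", "body": {
  "commands": [
    [[0, 0, 0.1, 0], [0, 0, 0, 0], [0, 0, 0, 0]]
  ]
}}

```text
t: 13.22
tool_pos: [0.4224, 0.2875, 0.0865]
orientation: [3.083, 0.606, -0.0]
force: [0.3, -0.4, -1.9]
opening: 0.0454
```

```bash
python3 go.py .424 .2885 .0905; python3 - <<'E'
from h import *
for n in("side",):
    im=robot.read_camera(n);cv2.imwrite(f"pics/{n}8raw.png",im[:,:,::-1])
    z=im[100:190,150:270] 
    cv2.imwrite(f"pics/{n}8.png",cv2.resize(z[:,:,::-1],None,fx=6,fy=6,interpolation=cv2.INTER_CUBIC))
E
```

```text
t 13.22 p [422.4 287.5  86.5] yaw 22.24 tilt [-0.  0. -1.] F [ 0.3 -0.4 -1.9] op 45.4
cm [ 0.19 -0.03 -0.4 ]
```

View pics/side8.png

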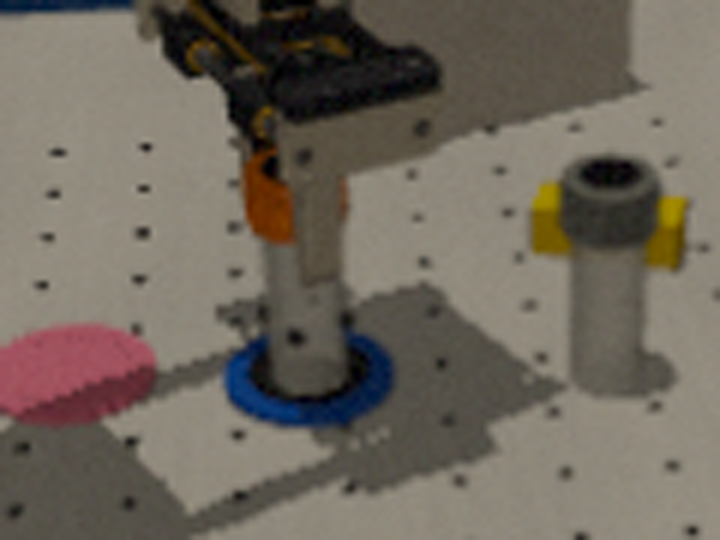

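{"method": "carry_out", "body": {
  "commands": [
    [[0, 0, 0.1, 0], [0, 0, 0, 0], [0, 0, 0, 0]]
  ]
}}

```text
t: 13.52
tool_pos: [0.4226, 0.2876, 0.0859]
orientation: [-3.082, -0.606, -0.001]
force: [-0.3, -0.5, 0.1]
opening: 0.0455
```

{"method": "carry_out", "body": {
  "commands": [
    [[0, 0, 0.1, 0], [0, 0, 0, 0], [0, 0, 0, 0]]
  ]
}}

```text
t: 13.77
tool_pos: [0.4231, 0.2879, 0.0858]
orientation: [-3.082, -0.606, -0.002]
force: [-0.7, -1.0, 6.8]
opening: 0.0452
```

{"method": "carry_out", "body": {
  "commands": [
    [[0, 0, 0.1, 0], [0, 0, 0, 0], [0, 0, 0, 0]]
  ]
}}

```text
t: 14.02
tool_pos: [0.4235, 0.288, 0.0857]
orientation: [-3.082, -0.606, -0.004]
force: [-2.6, -2.4, 13.0]
opening: 0.0454
```

Contact confirmed. I'll unload, release and back off.

{"method": "carry_out", "body": {
  "commands": [
    [[0, 0, -0.2, 0], [0, 0, 0, 0]]
  ],
  "grip_force": 20
}}

```text
t: 14.18
tool_pos: [0.4226, 0.2876, 0.0859]
orientation: [-3.082, -0.606, -0.001]
force: [-0.1, 0.7, -2.3]
opening: 0.0454
```

{"method": "carry_out", "body": {
  "commands": [
    [[0, 0, 0, 0], [0, 0, 0, 0], [0, 0, 0, 0], [0, 0, 0, 0], [0, 0, 0, 0], [0, 0, 0, 0], [0, 0, 0, 0]]
  ],
  "claw": 8.5
}}

```text
t: 14.77
tool_pos: [0.4224, 0.2875, 0.0856]
orientation: [-3.083, -0.606, 0.0]
force: [-0.5, 0.0, -0.2]
opening: 0.0838
```

```bash
python3 go.py .570 -.1025 .160; python3 - <<'E'
from h import *
for n in("side",):
    im=robot.read_camera(n);cv2.imwrite(f"pics/{n}9raw.png",im[:,:,::-1])
    z=im[100:190,150:270] 
    cv2.imwrite(f"pics/{n}9.png",cv2.resize(z[:,:,::-1],None,fx=6,fy=6,interpolation=cv2.INTER_CUBIC))
T=load("pics/side5raw.png")
for c in blobs(T,(12,80,40),(35,255,255),(265,235,295,265)): print(cv2.boundingRect(c),cv2.contourArea(c))
E
```

```text
t 14.77 p [422.4 287.5  85.6] yaw 22.24 tilt [-0. -0. -1.] F [-0.5  0.  -0.2] op 83.8
cm [-1.1  41.68 -7.44]
(270, 241, 16, 20) 225.0
```

View pics/side9.png

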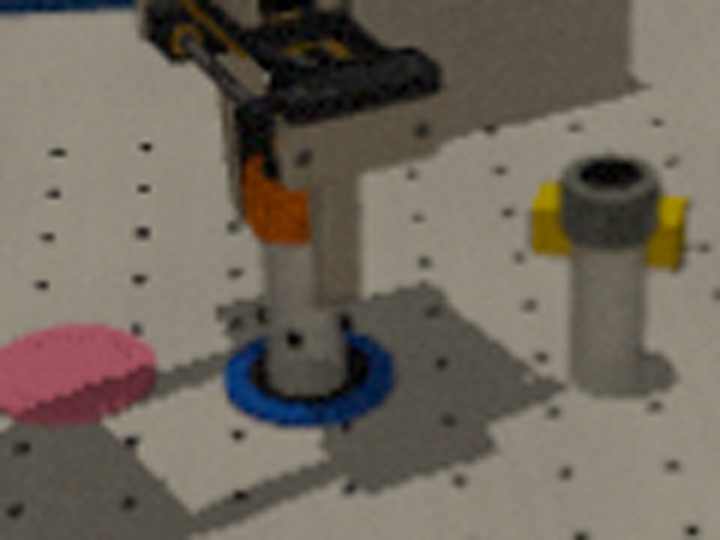

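{"method": "carry_out", "body": {
  "commands": [
    [[0, 0, -0.4, 0], [0, 0, -1.0, 0], [0, 0, -1.6, 0], [0, 0, -2.0, 0], [0, 0, -1.8, 0], [0, 0, -0.9, 0], [0, 0.6, 0, 0], [0, 1.6, 0, 0], [-0.1, 2.6, 0, 0], [-0.1, 3.0, 0, 0], [-0.1, 3.0, 0, 0], [-0.1, 3.0, 0, 0], [-0.1, 3.0, 0, 0], [-0.1, 3.0, 0, 0], [-0.1, 3.0, 0, 0], [-0.1, 3.0, 0, 0], [-0.1, 3.0, 0, 0], [-0.1, 3.0, 0, 0], [-0.1, 3.0, 0, 0], [-0.1, 3.0, 0, 0]]
  ]
}}

```text
t: 16.48
tool_pos: [0.5539, -0.0688, 0.1614]
orientation: [-3.082, -0.605, 0.002]
force: [0.4, 0.2, -0.3]
opening: 0.0849
```

{"method": "carry_out", "body": {
  "commands": [
    [[0, 2.0, 0, 0], [0, 0.5, 0, 0], [0, 0, 0, 0], [0, 0, 0, 0]]
  ]
}}

```text
t: 16.82
tool_pos: [0.5631, -0.0897, 0.1617]
orientation: [-3.082, -0.605, 0.002]
force: [0.4, 0.5, -0.1]
opening: 0.0847
```

```bash
python3 - <<'E'
from h import *
for n in("side","top"):
    im=robot.read_camera(n);cv2.imwrite(f"pics/{n}10raw.png",im[:,:,::-1])
im=load("pics/side10raw.png");cv2.imwrite("pics/side10.png",cv2.resize(im[100:310,140:350,::-1],None,fx=2.8,fy=2.8,interpolation=cv2.INTER_CUBIC))
# dark hole on top of spacer: z .036
for f in("pics/side5raw.png","pics/side10raw.png"):
  im=load(f)
  for c in blobs(im,(12,80,40),(35,255,255),(255,225,305,275)):
    x,y,w,h=cv2.boundingRect(c);print(f,x,y,w,h)
E
python3 go.py .570 -.1025 .050
```

```text
pics/side5raw.png 270 241 16 20
pics/side10raw.png 270 241 16 20
t 16.92 p [563.3 -88.9 162.2] yaw 22.29 tilt [-0.001 -0.001 -1.   ] F [0.1 0.5 0.1] op 85.2
cm [ 0.11  1.53 11.22]
```

View pics/side10.png

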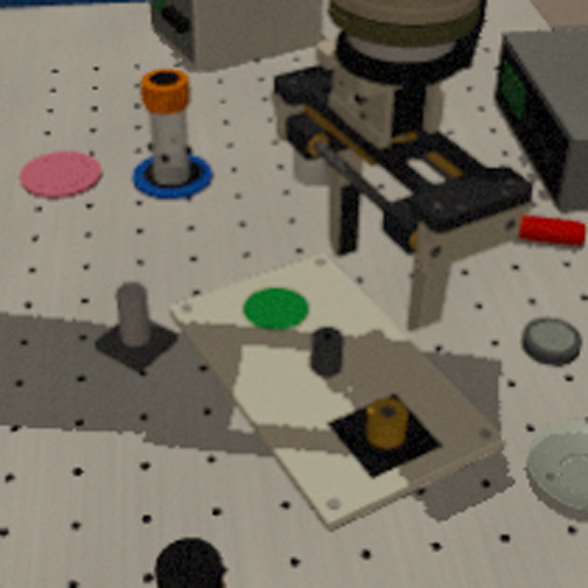

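```bash
python3 - <<'E'
from h import *
print("hole",onz("side",(278.2,246.8),.036))
a=np.linspace(0,2*np.pi,60)
for x,y in((.570,-.1025),(.567,-.1025),(.570,-.106)):
    P=np.array([proj("side",[x+.015*np.cos(t),y+.015*np.sin(t),z]) for t in a for z in(.012,.036)]);print(x,y,P.min(0),P.max(0))
im=load("pics/top10raw.png")
for c in blobs(im,(12,80,40),(35,255,255),(290,150,360,215),5): print("top",cv2.boundingRect(c),polyc("top",c,.036)['circ'])
E
```

```text
hole [ 0.57153939 -0.10224206  0.036     ]
0.57 -0.1025 [269.7391552  241.81884806] [284.6818741  260.12536759]
0.567 -0.1025 [268.35409296 241.94766449] [283.27779515 260.26522296]
0.57 -0.106 [270.03946321 242.99596453] [285.04036752 261.37681122]
```

{"method": "carry_out", "body": {
  "commands": [
    [[0.1, 0.6, 0, 0], [0.1, 0.7, 0, 0], [0, 0.3, 0.8, 0], [0, 0, 1.4, 0], [0, 0, 1.8, 0], [0, 0, 1.8, 0], [0, 0, 1.8, 0], [0, 0, 1.4, 0], [0, 0, 0.6, 0], [0, 0, 0, 0], [0, 0, 0, 0]]
  ],
  "claw": 5.5
}}

```text
t: 17.83
tool_pos: [0.5717, -0.1041, 0.0666]
orientation: [-3.082, -0.606, 0.001]
force: [0.5, 0.7, 0.4]
opening: 0.0551
```

```bash
python3 go.py .571 -.103 .029; python3 - <<'E'
from h import *
im=robot.read_camera("side");cv2.imwrite("pics/side11.png",cv2.resize(im[180:290,200:340,::-1],None,fx=5,fy=5,interpolation=cv2.INTER_CUBIC))
E
```

```text
t 17.83 p [ 571.7 -104.1   66.6] yaw 22.24 tilt [-0. -0. -1.] F [0.5 0.7 0.4] op 55.1
cm [-0.02 -0.13  3.76]
```

View pics/side11.png

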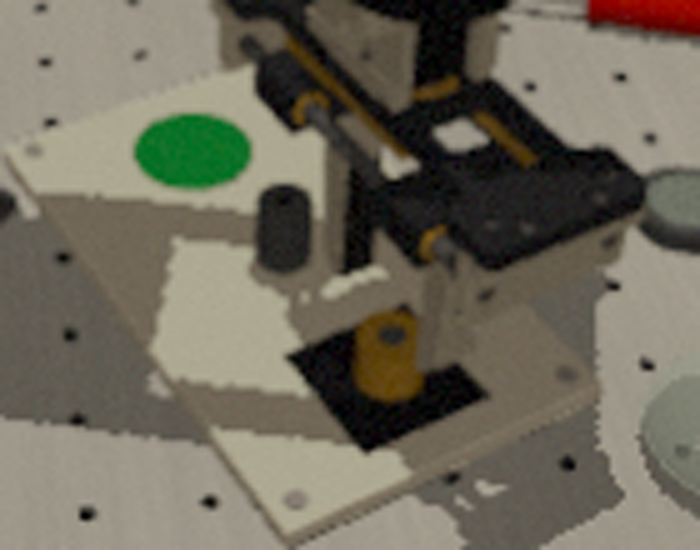

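{"method": "carry_out", "body": {
  "commands": [
    [[0, -0.1, 0.8, 0], [0, 0, 0.9, 0], [0, 0, 0.9, 0], [0, 0, 0.8, 0], [0, 0, 0.3, 0], [0, 0, 0, 0], [0, 0, 0, 0]]
  ]
}}

```text
t: 18.47
tool_pos: [0.5711, -0.1031, 0.0293]
orientation: [-3.082, -0.606, 0.001]
force: [0.6, -0.4, 0.8]
opening: 0.0552
```

{"method": "carry_out", "body": {
  "commands": [
    [[0, 0, 0, 0], [0, 0, 0, 0], [0, 0, 0, 0], [0, 0, 0, 0], [0, 0, 0, 0], [0, 0, 0, 0], [0, 0, 0, 0], [0, 0, 0, 0]]
  ],
  "claw": 2.5,
  "grip_force": 5
}}

```text
t: 19.13
tool_pos: [0.5717, -0.1032, 0.03]
orientation: [3.082, 0.606, 0.001]
force: [-0.0, -1.0, 2.7]
opening: 0.0298
```

```bash
python3 go.py .571 -.103 .029; python3 - <<'E'
from h import *
im=robot.read_camera("side");cv2.imwrite("pics/side12.png",cv2.resize(im[180:290,200:340,::-1],None,fx=5,fy=5,interpolation=cv2.INTER_CUBIC))
E
```

```text
t 19.13 p [ 571.7 -103.2   30. ] yaw 22.24 tilt [ 0.001  0.    -1.   ] F [-0.  -1.   2.7] op 29.8
cm [-0.05 -0.04  0.1 ]
```

View pics/side12.png

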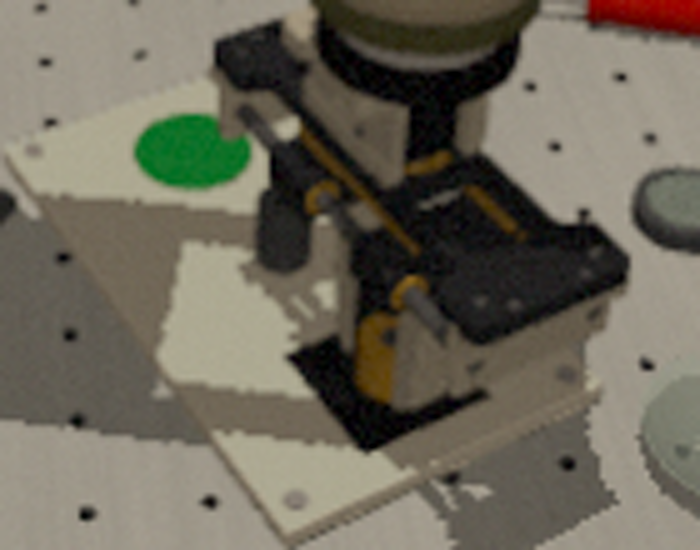

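{"method": "carry_out", "body": {
  "commands": [
    [[0.4, 0, 0, 0], [0.8, 0, 0, 0], [0.8, 0, 0, 0], [0.8, 0, 0, 0], [0.8, 0, 0, 0], [0.5, 0, 0, 0], [0.3, 0, 0, 0], [0, -0.4, 0, 0], [0, -0.8, 0, 0], [0, -0.8, 0, 0], [0, -0.8, 0, 0], [0, -0.7, 0, 0], [0, -0.5, 0, 0], [0, 0, 0, 0], [0, 0, 0, 0]]
  ]
}}

```text
t: 20.43
tool_pos: [0.5965, -0.0483, 0.0297]
orientation: [-3.081, -0.607, 0.001]
force: [-0.7, 3.0, 5.0]
opening: 0.0298
```

```bash
python3 go.py .5056 .0542 .029; python3 - <<'E'
from h import *
im=robot.read_camera("side");cv2.imwrite("pics/side13.png",cv2.resize(im[180:290,200:340,::-1],None,fx=5,fy=5,interpolation=cv2.INTER_CUBIC))
E
```

```text
t 20.43 p [596.5 -48.3  29.7] yaw 22.28 tilt [-0.    -0.001 -1.   ] F [-0.7  3.   5. ] op 29.8
cm [ -4.52 -12.93   0.09]
```

View pics/side13.png

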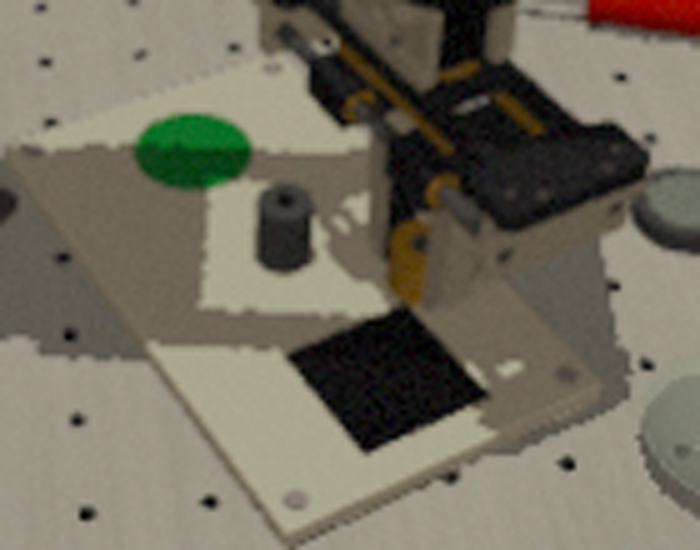

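The spacer is upright between the pads and clear of the stub. I'll continue past the stub and then in to the disc.

{"method": "carry_out", "body": {
  "commands": [
    [[0, -0.4, 0, 0], [0, -0.8, 0, 0], [0, -0.8, 0, 0], [0, -0.8, 0, 0], [0, -0.8, 0, 0], [0, -0.8, 0, 0], [0, -0.8, 0, 0], [0, -0.8, 0, 0], [0, -0.8, 0, 0], [0, -0.8, 0, 0], [0, -0.8, 0, 0], [0, -0.8, 0, 0], [0, -0.8, 0, 0], [0, -0.8, 0, 0], [0, -0.8, 0, 0], [0, -0.8, 0, 0], [0, -0.5, 0, 0], [0, 0, 0, 0], [0, 0, 0, 0]]
  ]
}}

```text
t: 22.07
tool_pos: [0.5475, 0.0714, 0.0296]
orientation: [-3.081, -0.606, 0.001]
force: [-1.4, 4.1, 6.4]
opening: 0.0298
```

{"method": "carry_out", "body": {
  "commands": [
    [[-0.4, 0, 0, 0], [-0.8, 0, 0, 0], [-0.8, 0, 0, 0], [-0.8, 0, 0, 0], [-0.8, 0, 0, 0], [-0.5, 0, 0, 0], [-0.4, 0, 0, 0], [0, 0, 0, 0], [0, 0, 0, 0]]
  ]
}}

```text
t: 22.82
tool_pos: [0.5053, 0.0524, 0.0295]
orientation: [3.082, 0.605, -0.003]
force: [-3.0, -2.1, 6.4]
opening: 0.0296
```

```bash
python3 go.py .5056 .0542 .029; python3 - <<'E'
from h import *
im=robot.read_camera("side");cv2.imwrite("pics/side14.png",cv2.resize(im[170:280,190:330,::-1],None,fx=5,fy=5,interpolation=cv2.INTER_CUBIC))
E
```

```text
t 22.82 p [505.3  52.4  29.5] yaw 22.22 tilt [-0.002 -0.    -1.   ] F [-3.  -2.1  6.4] op 29.6
cm [ 0.1  -0.16  0.05]
```

View pics/side14.png

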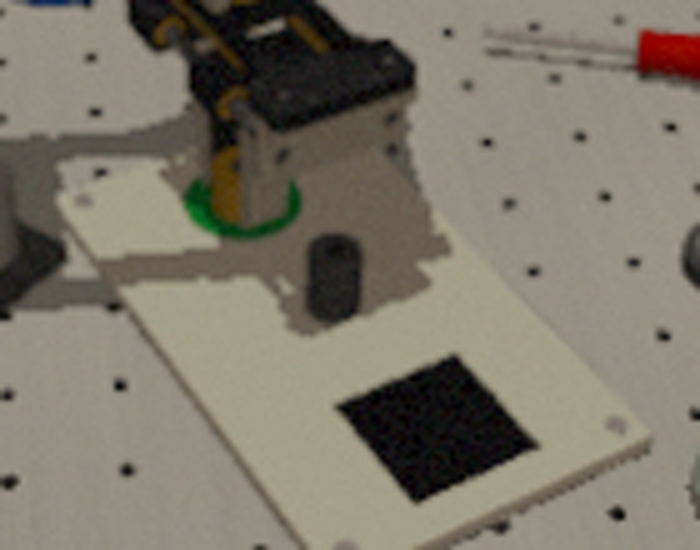

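{"method": "carry_out", "body": {
  "commands": [
    [[0, -0.1, 0, 0], [0, 0, 0, 0], [0, 0, 0, 0]]
  ]
}}

```text
t: 23.12
tool_pos: [0.5055, 0.0533, 0.0295]
orientation: [3.082, 0.606, -0.003]
force: [-2.3, -3.3, 5.8]
opening: 0.0301
```

{"method": "carry_out", "body": {
  "commands": [
    [[0, 0, 0, 0], [0, 0, 0, 0], [0, 0, 0, 0], [0, 0, 0, 0], [0, 0, 0, 0], [0, 0, 0, 0]]
  ],
  "claw": 5.5
}}

```text
t: 23.62
tool_pos: [0.506, 0.0539, 0.0295]
orientation: [-3.082, -0.606, 0.0]
force: [-0.5, 0.2, -0.2]
opening: 0.0546
```

{"method": "carry_out", "body": {
  "commands": [
    [[0, 0, -0.5, 0], [0, 0, -0.8, 0], [0, 0, -1.2, 0], [0, 0, -1.8, 0], [0, 0, -2.5, 0], [0, 0, -3.0, 0], [0, 0, -3.0, 0], [0, 0, -2.0, 0], [0, 1.0, 0, 0], [0, 2.0, 0, 0], [0, 3.0, 0, 0], [0, 3.0, 0, 0], [0, 3.0, 0, 0], [0, 3.0, 0, 0], [0, 3.0, 0, 0], [0, 3.0, 0, 0], [0, 2.0, 0, 0], [0, 1.0, 0, 0], [0, 0, 0, 0], [0, 0, 0, 0]]
  ]
}}

```text
t: 25.28
tool_pos: [0.5967, -0.1681, 0.1776]
orientation: [-3.082, -0.605, 0.0]
force: [-1.1, -0.5, -0.1]
opening: 0.0553
```

```bash
python3 go.py; python3 - <<'E'
from h import *
for n in("side","top"):
    im=robot.read_camera(n);cv2.imwrite(f"pics/{n}15raw.png",im[:,:,::-1]);cv2.imwrite(f"pics/{n}15.png",cv2.resize(im[:,:,::-1],None,fx=1.5,fy=1.5,interpolation=cv2.INTER_CUBIC))
    b=(200,170,280,240) if n=="side" else (235,185,285,235)
    x0,y0,x1,y1=b;cv2.imwrite(f"pics/{n}15z.png",cv2.resize(im[y0:y1,x0:x1,::-1],None,fx=8,fy=8,interpolation=cv2.INTER_CUBIC))
    for c in blobs(im,(12,80,40),(35,255,255),b,5):
        x,y,w,h=cv2.boundingRect(c);print(n,x,y,w,h,polyc(n,c,.036)['circ'])
P=np.array([proj("side",[.5057+.015*np.cos(t),.0543+.015*np.sin(t),z]) for t in np.linspace(0,6.28,60) for z in(.012,.036)]);print(P.min(0),P.max(0))
E
```

```text
t 25.28 p [ 596.7 -168.1  177.6] yaw 22.2 tilt [-0.    -0.001 -1.   ] F [-1.1 -0.5 -0.1] op 55.3
side 232 199 13 15 (array([503.9,  40.6]), 26.7)
top 253 203 13 14 (array([504.7,  52.8]), 15.4)
[231.90867526 198.2218862 ] [244.4347502  213.81537727]
```

View pics/side15.png

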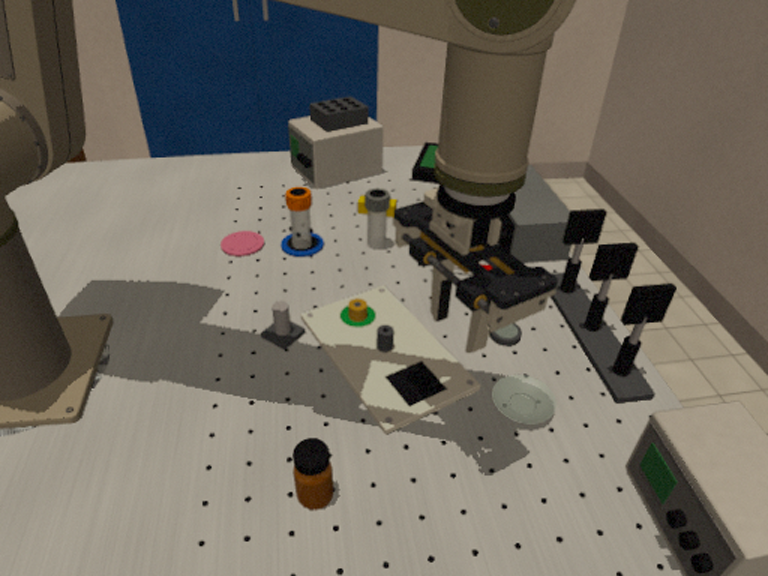

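View pics/top15.png

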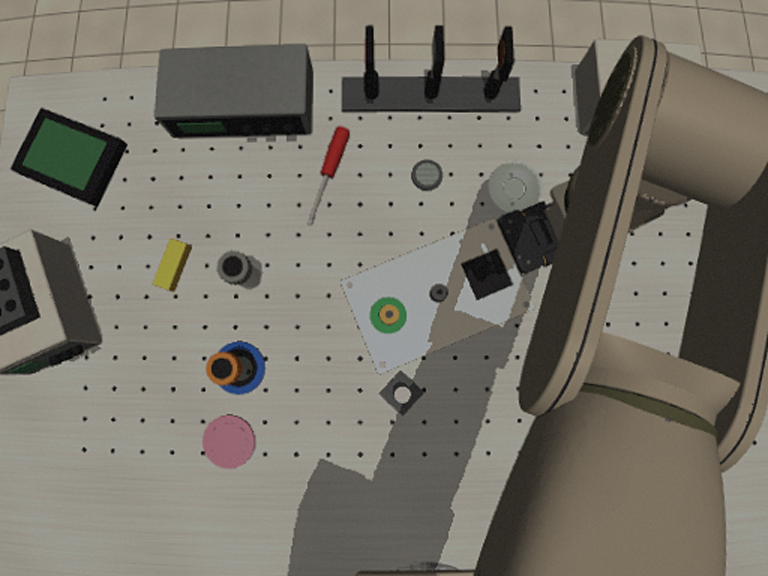

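View pics/side15z.png

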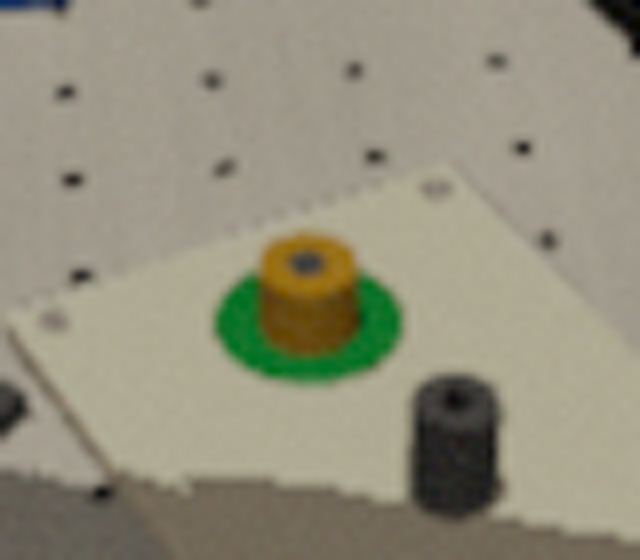

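Both views show the spacer standing centred on the green disc, the tube upright on the blue coaster, and everything else where it started. I'll hand it in.

```bash
python3 - <<'E'
from h import *
S=load("pics/side15raw.png");T=load("pics/top15raw.png")
for n,im,b in(("top",T,(135,230,165,262)),("side",S,(185,120,215,145))):
    for c in blobs(im,(5,150,60),(20,255,255),b): print(n,cv2.boundingRect(c),polyc(n,c,.118)['ell'])
print(robot.close_job())
E
```

```text
top (138, 235, 23, 22) (array([423.6, 283.8]), array([43.3, 48.1]))
side (191, 125, 16, 16) (array([423.2, 262.6]), array([44.2, 90. ]))
the job is handed in; nothing more can be done
None
```

The job is done and handed in at about 25 s of the 67 s allowed. I gripped the tube by its cap and rapped it on the black square. The spacer dropped out upright on the third rap. I set the empty tube down on the blue coaster, released it, and slid the lightly gripped spacer round the far side of the stub onto the green disc. Then I let go and backed the arm away.

**Spacer:** In the last pictures it stands upright, about 2 mm off the disc's centre, with green visible all round it.

**Tube:** It stands upright on the black rubber face of the coaster. The cap's centre from the top view came out about 5 mm off the coaster's centre in y. That outline includes part of the cap's side, and the side view showed the tube's mouth centred. The side-view cap fit was stretched by the cap's side in the same way, so I did not use it.

**Other things:** By eye, nothing else had moved, and the gripper was empty and clear of everything.

**Slips and forces:** The tube slipped about 7–8 mm in the grip during the raps. I corrected for this by lowering it onto the coaster until the wrist force showed contact, at about 13 N. While the spacer slid, the wrist read up to about 6 N upward, meaning the grip pressed it lightly onto the plate rather than lifting it.

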